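# Open the calligraphy ink stand for writing

## Task

Open the ink stand for the writing lesson: swing the dust cover round on its pin until the water well is completely uncovered, and unscrew the ink pot's cap, without forcing the thread, until it lets go and lifts off. Set the cap down gently, right way up, flat in the middle of the white saucer and let go of it. Leave the brush, inkstone, paperweight and book where they are.

Things in the scene. Friction and masses are not known exactly. Their poses are not given: they have to be found in the camera images.
- stand: Dark wooden ink stand, board 150 x 300 mm (its own x and y) and 22 mm high, fixed to the table with two small steel brackets at its ends: it cannot move. Origin: centre of the board's underside, on the table. At its own y = +85 mm the ink pot, at y = -85 mm the water well.
- pot: White plastic ink pot, 84 mm across, gripped in a wooden collar of the stand (104 mm across, top 38 mm above the table), so it neither turns nor lifts. Origin: centre of its base, 16 mm above the table; z is the axis of the neck. Its shoulder slopes in from 62 mm to the neck at 76 mm above the table. The 40 mm neck (46 mm over its screw thread) ends 104 mm above the table.
- pot_mouth (a point): Centre of the rim of the pot's neck, 104 mm above the table, on its axis (under the cap at first). The thread is right-handed, pitch 6 mm: seen from above, turn the cap counter-clockwise to unscrew. It rises 6 mm a turn and lets go after about 1.2 to 1.8 turns (8 to 11 rad) in all, 7 to 11 mm up. It has 1 mm of axial play and turns easily; before it lets go, a straight pull is stopped dead.
- cap: Black ribbed screw cap of the ink pot: outside diameter 54 mm, height 28 mm, hollow below, 25 to 50 g. Origin: centre of the skirt's lower edge; z points out of its closed top. Screwed home, the lower edge is 80 mm and the top 108 mm above the table. Below the edge there is free space beside the neck down to the pot's sloping shoulder.
- cover (a joint): Turn of the dust cover on its pin, rad: 0 = squarely over the water well, grows counter-clockwise seen from above to the stop at 2.0; from 1.31 on the well is completely uncovered. It swings level, stays where it is left and takes about 0.05 N m (0.6 N at the knob).
- cover_pin (a point): Top face of the steel dust cover on the axis of its vertical pin, 52 mm above the table. The cover is a disc 74 mm across and 4 mm thick, its centre 55 mm from the pin.
- cover_knob (a point): Top centre of the cover's little round steel knob: 12 mm across, standing 18 mm up from the disc, top 70 mm above the table, 80 mm from the pin (the disc's centre lies on the line between).
- well_mouth (a point): Centre of the mouth of the water well, a white ceramic cup 60 mm across, rim 45.5 mm above the table.
- saucer: Loose white saucer, 128 mm across the rim and 14 mm high, 0.3 kg, on the table to the left of the stand. Origin: centre of its underside.
- saucer_floor (a point): Centre of the saucer's flat floor (100 mm across), 5 mm above its underside.
- inkstone: Bystander: black inkstone tray 85 x 135 x 24 mm beyond the stand. Origin: centre of the underside.
- weight: Bystander: steel paperweight bar 22 x 200 x 12 mm with a small ball knob (29 mm high in all) beyond the stand. Origin: centre of the underside.
- book: Bystander: paperback 150 x 105 x 16 mm lying beyond the saucer. Origin: centre of the underside.
- brush: Bystander: bamboo writing brush 250 mm long and 11 mm thick, on two small rests, lying along x to the left of the saucer. Origin: under the middle of the handle, on the table.
Not all that is in view belongs to the job. Of the things shaped like the cap, the black one is meant. Leave any black look-alike of the saucer alone.

How it is judged:
By the outcome, as a careful person would: the job done as asked, in the order asked, and still so for the second after the job is handed in, with the robot touching nothing.
It also fails if it takes over 72 s, if anything falls off the work surface, if the arm or the gripper's body presses on something with over 40 N, if the wrist force passes 120 N, or if a joint passes its speed limit or range.

## Robot

A 6-joint arm with a two-finger parallel gripper is mounted at the origin on the work surface. World frame = base frame: x ahead of the robot, y to its left, z up, the work surface at z = 0. Lengths are in m, angles in rad, forces in N, time in s.
With the tool pointing down it reaches from about 0.275 to 0.775 m from the base axis. Payload 14.6 kg.
Tool frame: the origin (TCP) lies at the very end of the fingers, on their centre line; the grasp point (between the pads) lies 19 mm behind it; x points along the fingers, y is the direction in which the jaws open and shut, and the axes are right-handed (so a half turn about x gives the same grasp; the last joint's range is limited). The gripper opens to 85 mm and grips with 20 to 120 N. Pads are 22 mm wide; open, the fingers measure 114 mm over their backs; the gripper's body (76 mm by 85 mm) begins 54 mm behind the grasp point. The pads swing forward as they close: fully open they stand 13 mm farther back than shut.
Start: joints at [-1.376, 0.263, -0.048, 1.259, 0, 1.415], TCP at [0.18, -0.493, 0.231] pointing down, gripper open.
Joint ranges: [-2.65, 2.65], [-0.89, 1.7], [-1.18, 1.37], [-2.13, 2.11], [-1.35, 1.29], [-3.14, 3.14]. Speed limits (rad/s): [1.89, 1.89, 2.57, 2.79, 3.14, 3.14].

## Interface

Orientations are given as a 3x3 rotation matrix whose columns are the frame's x, y, z axes.
In Python, from bench import r, viewer gives the robot as it stands.
- The arm moves only by the tool step_arm, never from a script. Its arguments are lists of equal length, an entry for each row: "xyz": the shift along the world's x, y, z in mm, a list of three; "roll": the turn about the world's z in degrees; "jaw": the finger opening in mm, from 0 to 85.4. In form: {"xyz": [[x, y, z], ...], "roll": [roll, ...], "jaw": [jaw, ...]}. A call has 1 to 5 rows; each row is the pose to reach, as a shift and turn from the pose commanded when the call began; what a row does not reach only later rows make up. A row lasts 1/8 s, in which the tool goes at most 62.5 mm and 10.7 degrees, less where a joint would pass 70% of its speed; a pose out of reach is approached as far as the arm can. A call with a gripper value outside its range is refused whole. The fingers move at their own pace and stop on an object; the grip force is fixed at half the most. Time passes only in rows, so rows that repeat a pose let the fingers close. It gives the time, the measured TCP pose, the force and the opening at its end, in the units of the state.
- r.read_state(): the state, without advancing time (a new reading comes with each control period).
- viewer.camera(name): name is "side" or "top" or "wrist"; returns (picture, depth): 420x560x3 uint8, red, green, blue; 420x560 float32, m along the optical axis (not along the pixel's ray), 0 where there is no reading.
- viewer.camera_params(name): a dict with "mtx" (3x3 intrinsics, pixels), "dist_coeffs" ([k1, k2, p1, p2, k3] as OpenCV has them; the pictures are not rectified), "view" (4x4, takes a point from world to camera coordinates); the wrist camera has in their place "mount" (4x4, takes a point from camera to tool coordinates, whose origin is the TCP and whose axes are the tool frame's). Camera axes: x right, y up, looking along -z (the intrinsics and any distortion apply to the point x, -y, -z); pixel columns grow to the right and rows downward; lengths in m; the calibration is good to about 2 mm. A picture is of the moment at which its call begins: read the wrist's pose just before it. camera_params takes no time and is no camera call.
- r.close_job(): hands the job in, once; it reports no verdict.
The state is a dict: "time_s": time; "joints": joint angles; "qvel": joint speeds; "effort": joint torques, N m; "position": TCP position; "orientation": TCP orientation; "ft_force": force on the tool from outside, world axes, zero at the start; "wrist_torque": the same for the moment, N m; "gripper_width": finger opening in m.
Only numpy, scipy, OpenCV 4.12 (cv2) and the standard library are available. Lean on these libraries where they do the work, as an engineer would, in place of code of your own. Each camera call takes 0.05 s, during which the arm holds its last target.

## Working session

There is one attempt and no reset: what is moved stays moved. The work goes in short steps, Python scripts to look and compute and a tool call to move; the robot and the scene stay as the last step left them, time stands still between calls to the robot, and variables do not carry over. Pictures are saved under pics/ and viewed, and the job is handed in when it is done.

Besides the shell and the picture viewer there is one more tool, called after "Call:" as name(argument=value, ...), one argument or row to a line, values as JSON. step_arm: Moves the arm, as the interface text tells. Its arguments: {"type":"object","properties":{"xyz":{"type":"array"},"roll":{"type":"array"},"jaw":{"type":"array"}},"required":["xyz","roll","jaw"]}

```bash
ls; mkdir -p pics; python3 - <<'E'
from bench import r, viewer
import cv2,numpy as np
s=r.read_state();print({k:np.round(v,3).tolist() for k,v in s.items()})
for n in["top","side"]:
    p,d=viewer.camera(n);cv2.imwrite(f"pics/{n}0.png",p[:,:,::-1]);np.savez(f"pics/{n}0.npz",p=p,d=d)
    c=viewer.camera_params(n);print({k:np.round(v,3).tolist() for k,v in c.items()})
print(viewer.camera_params("wrist"))
E
```

```text
pics
{'time_s': 0.0, 'joints': [-1.376, 0.263, -0.049, 1.259, 0.0, 1.416], 'qvel': [-0.001, 0.0, 0.001, -0.002, 0.002, -0.0], 'effort': [-0.001, -63.762, 38.457, 0.014, -0.0, 0.0], 'position': [0.18, -0.493, 0.231], 'orientation': [[-0.0, 0.343, -0.939], [0.001, -0.939, -0.343], [-1.0, -0.001, -0.0]], 'ft_force': [-0.087, 0.448, -0.567], 'wrist_torque': [0.016, -0.012, 0.02], 'gripper_width': 0.086}
{'mtx': [[500.185, 0.0, 279.088], [0.0, 500.185, 212.072], [0.0, 0.0, 1.0]], 'dist_coeffs': [0.024, 0.0, 0.0, 0.0, 0.0], 'view': [[-0.006, -1.0, 0.01, 0.128], [0.982, -0.004, 0.191, -0.555], [-0.191, 0.011, 0.982, -1.37], [0.0, 0.0, 0.0, 1.0]]}
{'mtx': [[396.148, 0.0, 277.424], [0.0, 396.148, 213.205], [0.0, 0.0, 1.0]], 'dist_coeffs': [-0.012, 0.0, 0.0, 0.0, 0.0], 'view': [[-0.946, -0.324, 0.014, 0.569], [0.233, -0.651, 0.723, -0.095], [-0.225, 0.687, 0.691, -0.9], [0.0, 0.0, 0.0, 1.0]]}
{'mtx': array([[324.36817123,   0.        , 278.55022508],
       [  0.        , 324.36817123, 209.15317998],
       [  0.        ,   0.        ,   1.        ]]), 'dist_coeffs': array([0.00622308, 0.        , 0.        , 0.        , 0.        ]), 'mount': array([[ 3.09178195e-05,  3.18834311e-01, -9.47810467e-01,
        -1.42865677e-01],
       [ 9.99999999e-01, -3.95640957e-05,  1.93112747e-05,
        -2.71359940e-04],
       [-3.13421671e-05, -9.47810467e-01, -3.18834312e-01,
        -8.15773776e-02],
       [ 0.00000000e+00,  0.00000000e+00,  0.00000000e+00,
         1.00000000e+00]])}
```

View pics/top0.png

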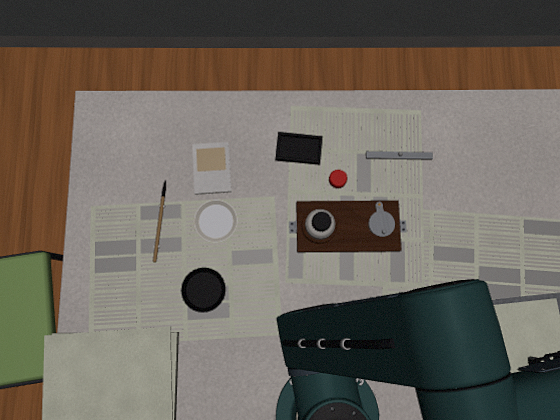

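View pics/side0.png

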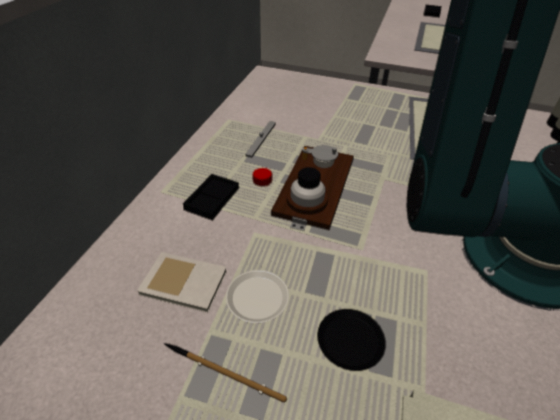

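The top view has two cap-like things: black at (321,222), on the white pot, and red at (338,178). The black one fits. There are two saucers: white at (216,221), which is the one meant, and a black look-alike at (204,290). I'll confirm in an enlarged crop.

```bash
cat > h.py <<'E'
from bench import r, viewer
import cv2,numpy as np
def ray(n,uv,c=None,pose=None):
    c=c or viewer.camera_params(n)
    p=cv2.undistortPoints(np.array([[uv]],float),c["mtx"],c["dist_coeffs"])[0,0]
    d=np.array([p[0],-p[1],-1.])
    if n=="wrist":
        R,t=pose; M=c["mount"]; T=np.eye(4);T[:3,:3]=R;T[:3,3]=t; W=T@M
    else: W=np.linalg.inv(c["view"])
    return W[:3,3],W[:3,:3]@d
def at_z(n,uv,z,pose=None):
    o,d=ray(n,uv,pose=pose); return o+d*(z-o[2])/d[2]
def deproj(n,uv,depth,pose=None):
    o,d=ray(n,uv,pose=pose); return o+d*depth
def proj(n,P,pose=None):
    c=viewer.camera_params(n)
    if n=="wrist":
        R,t=pose;T=np.eye(4);T[:3,:3]=R;T[:3,3]=t;V=np.linalg.inv(T@c["mount"])
    else: V=c["view"]
    q=V[:3,:3]@np.array(P)+V[:3,3]; q=q*[1,-1,-1]
    return cv2.projectPoints(q.reshape(1,1,3),np.zeros(3),np.zeros(3),c["mtx"],c["dist_coeffs"])[0].ravel()
def st():
    s=r.read_state(); return np.array(s["orientation"]),np.array(s["position"])
E
python3 - <<'E'
from h import *
p=np.load("pics/top0.npz")["p"]
c=cv2.resize(p[165:265,280:420],None,fx=5.5,fy=5.5,interpolation=cv2.INTER_CUBIC);cv2.imwrite("pics/crop1.png",c[:,:,::-1])
d=np.load("pics/top0.npz")["d"]
for n,uv in [("cap",(321,221)),("cover disc",(380,222)),("saucer",(216,221)),("table",(250,270)),("book",(225,185)),("red",(338,178)),("tool wd l",(297,226))]:
    print(n,np.round(deproj("top",uv,d[uv[1],uv[0]]),4))
E
```

```text
cap [0.5191 0.012  0.1091]
cover disc [ 0.5254 -0.1608  0.0526]
saucer [0.5387 0.3097 0.0052]
table [ 0.3957  0.2098 -0.0011]
book [0.6451 0.2841 0.0132]
red [ 0.6612 -0.0485  0.0282]
tool wd l [0.5201 0.0734 0.021 ]
```

View pics/crop1.png

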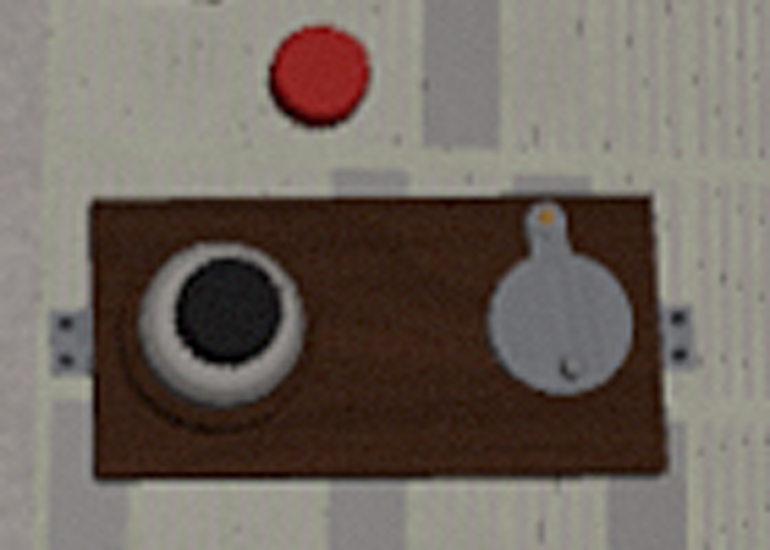

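Confirmed: the black cap sits on the white pot. In the crop the cover's pin is at (546,216) and its knob near (570,366). Coarse positions next, then a closer look with the wrist camera.

```bash
python3 - <<'E'
from h import *
f=lambda x,y:(280+x/5.5-.4,165+y/5.5-.4)
pin=at_z("top",f(546,216),.052);print("pin",pin)
kn=at_z("top",f(571,364),.070);print("knob",kn,np.linalg.norm((kn-pin)[:2]),np.degrees(np.arctan2(*(kn-pin)[1::-1])))
print("disc",at_z("top",f(561,322),.052))
print("cap",at_z("top",f(229,311),.108))
for c in [(92,201),(652,196),(666,470),(95,478)]: print("corner",at_z("top",f(*c),.022))
print("saucer",at_z("top",(215.8,220.5),.014))
E
```

```text
pin [ 0.57804902 -0.16007507  0.052     ]
knob [ 0.49742506 -0.16547735  0.07      ] 0.08080474824898279 -176.16657806834428
disc [ 0.52213946 -0.16533308  0.052     ]
cap [0.51885689 0.01128423 0.108     ]
corner [0.59353463 0.07445402 0.022     ]
corner [ 0.59497759 -0.22337215  0.022     ]
corner [ 0.44874847 -0.22306319  0.022     ]
corner [0.44594307 0.07479783 0.022     ]
saucer [0.53861702 0.30924492 0.014     ]
```

Call:
step_arm(
  xyz=[
    [60, 40, 20],
    [120, 80, 20],
    [170, 130, 20],
    [210, 190, 20],
    [240, 240, 20],
  ],
  roll=[10, 20, 20, 20, 20],
  jaw=[60, 60, 60, 60, 60],
)

```text
time_s: 0.72
position: [0.402, -0.2799, 0.251]
orientation: [[-0.0, 0.643, -0.766], [0.0, -0.766, -0.643], [-1.0, -0.0, -0.0]]
ft_force: [1.7, 0.0, 0.1]
gripper_width: 0.0596
```

```bash
python3 - <<'E'
from h import *
s=r.read_state();print(np.round(s["joints"],2),np.round(s["position"],4))
pose=st();p,d=viewer.camera("wrist");cv2.imwrite("pics/w1.png",p[:,:,::-1]);np.savez("pics/w1.npz",p=p,d=d,R=pose[0],t=pose[1])
E
```

```text
[-0.77  0.2  -0.08  1.29  0.    1.67] [ 0.402  -0.2799  0.251 ]
```

View pics/w1.png

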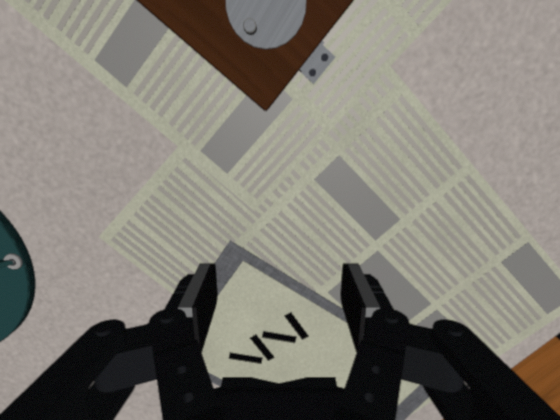

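The wrist view shows the knob top at about (250,26), part of the disc, and open space beyond.

```bash
python3 - <<'E'
from h import *
z=np.load("pics/w1.npz");pose=(z["R"],z["t"])
print(at_z("wrist",(250,26),.070,pose), proj("wrist",(.4974,-.1655,.07),pose))
c=cv2.resize(z["p"][0:70,200:340],None,fx=5,fy=5,interpolation=cv2.INTER_CUBIC);cv2.imwrite("pics/crop2.png",c[:,:,::-1])
E
```

```text
[ 0.49540108 -0.16782122  0.07      ] [249.34369134  22.11344768]
```

View pics/crop2.png

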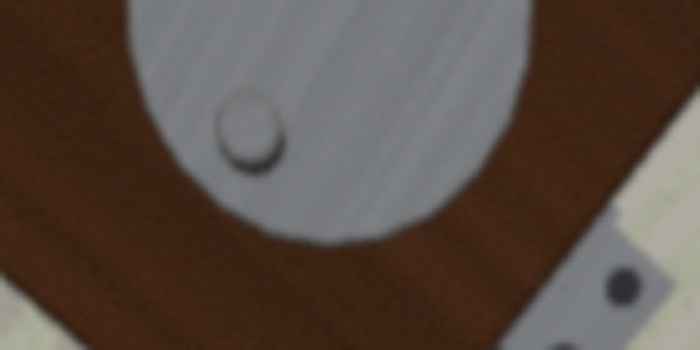

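Call:
step_arm(
  xyz=[
    [20, 30, -30],
    [50, 60, -60],
    [95, 115, -90],
    [95, 115, -90],
    [95, 115, -90],
  ],
  roll=[-10, -20, -30, -36, -36],
  jaw=[34, 34, 34, 34, 34],
)

```text
time_s: 1.4
position: [0.4961, -0.1656, 0.1605]
orientation: [[-0.001, 0.073, -0.997], [0.001, -0.997, -0.073], [-1.0, -0.001, 0.001]]
ft_force: [-0.3, -0.9, 0.4]
gripper_width: 0.034
```

Call:
step_arm(
  xyz=[
    [0, -1, -50],
    [0, -1, -85],
    [0, -1, -102],
    [0, -1, -102],
    [0, -1, -102],
  ],
  roll=[0, 0, 0, 0, 0],
  jaw=[34, 34, 34, 34, 18],
)

```text
time_s: 2.02
position: [0.4963, -0.1683, 0.0603]
orientation: [[0.001, 0.071, -0.997], [-0.001, -0.997, -0.071], [-1.0, 0.001, -0.001]]
ft_force: [0.5, 0.7, 0.4]
gripper_width: 0.0184
```

```bash
python3 - <<'E'
from h import *
pose=st();p,d=viewer.camera("wrist");print(pose[1],r.read_state()["gripper_width"],r.read_state()["ft_force"]);cv2.imwrite("pics/w2.png",p[:,:,::-1])
import math
P=np.array([.5775,-.1602]);k=np.array([.4965,-.1665])-P
for a in range(0,101,10):
    t=math.radians(a);v=np.array([[math.cos(t),-math.sin(t)],[math.sin(t),math.cos(t)]])@k-k;print(a,np.round(v*1000,1))
E
```

```text
[ 0.49628559 -0.16833221  0.06025251] 0.018015030581766255 [ 0.00360796 -0.01339465  0.18282857]
0 [0. 0.]
10 [  2.3 -14. ]
20 [  7.  -27.3]
30 [ 14.  -39.7]
40 [ 23.  -50.6]
50 [ 33.8 -59.8]
60 [ 46. -67.]
70 [ 59.2 -72. ]
80 [ 73.1 -74.6]
90 [ 87.3 -74.7]
100 [101.3 -72.4]
```

View pics/w2.png

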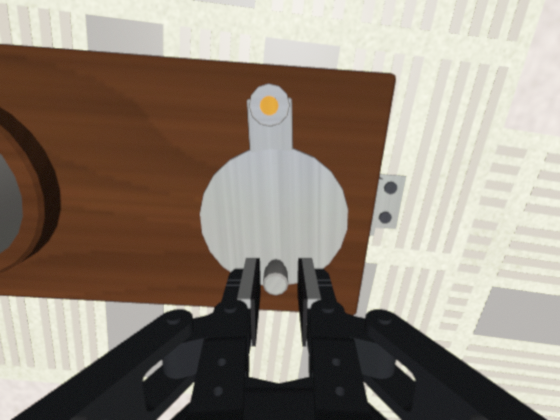

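The knob, at (275,277), is between the fingers, with the pin at (269,105). Now I swing along the arc.

Call:
step_arm(
  xyz=[
    [2, -14, 0],
    [7, -27, 0],
    [14, -40, 0],
    [23, -51, 0],
    [34, -60, 0],
  ],
  roll=[10, 20, 30, 40, 50],
  jaw=[18, 18, 18, 18, 18],
)

```text
time_s: 2.7
position: [0.5305, -0.2283, 0.0602]
orientation: [[0.001, 0.813, -0.582], [-0.0, -0.582, -0.813], [-1.0, 0.001, -0.0]]
ft_force: [-0.8, 1.4, 0.6]
gripper_width: 0.0182
```

Call:
step_arm(
  xyz=[
    [12, -7, 0],
    [25, -12, 0],
    [39, -15, 0],
    [53, -15, 0],
    [67, -13, 0],
  ],
  roll=[10, 20, 30, 40, 50],
  jaw=[18, 18, 18, 18, 18],
)

```text
time_s: 3.32
position: [0.5976, -0.2409, 0.0602]
orientation: [[0.001, 0.969, 0.249], [-0.001, 0.249, -0.969], [-1.0, 0.001, 0.001]]
ft_force: [-0.8, 0.9, -0.8]
gripper_width: 0.0177
```

```bash
python3 - <<'E'
from h import *
pose=st();p,d=viewer.camera("wrist");print(pose[1],r.read_state()["joints"],r.read_state()["ft_force"]);cv2.imwrite("pics/w3.png",p[:,:,::-1])
E
```

```text
[ 0.5975788  -0.24092262  0.06020838] [-5.08343663e-01  5.55706239e-01 -4.94473865e-02  9.63708032e-01
  2.78050658e-04  8.02216280e-01] [-0.62686982  1.23793394  0.54669787]
```

View pics/w3.png

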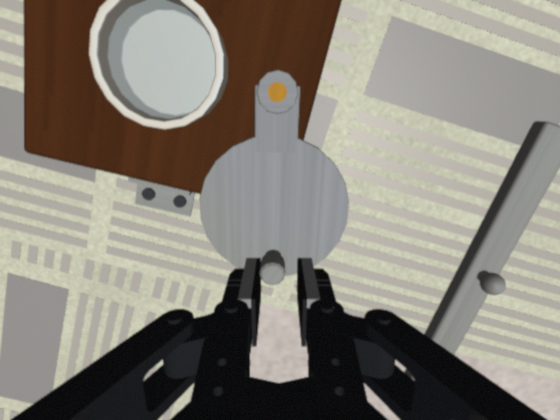

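The well at (160,60) is clear of the disc at (275,205), so the cover is open. I'll raise the tool and go over the cap.

Call:
step_arm(
  xyz=[
    [0, 0, 50],
    [0, 0, 100],
    [-20, 50, 130],
    [-40, 100, 150],
    [-60, 150, 150],
  ],
  roll=[0, 0, -10, -20, -30],
  jaw=[20, 20, 40, 70, 76],
)

```text
time_s: 4.0
position: [0.5368, -0.0897, 0.2116]
orientation: [[0.004, 0.959, -0.283], [-0.001, -0.283, -0.959], [-1.0, 0.004, 0.0]]
ft_force: [0.1, 1.0, -0.0]
gripper_width: 0.0735
```

Call:
step_arm(
  xyz=[
    [-10, 50, 0],
    [-19, 101, 0],
    [-19, 101, 0],
    [-19, 101, 0],
    [-19, 101, 0],
  ],
  roll=[-10, -20, -30, -40, -50],
  jaw=[76, 76, 76, 76, 76],
)

```text
time_s: 4.62
position: [0.5179, 0.0104, 0.2101]
orientation: [[0.001, 0.4, -0.916], [-0.0, -0.916, -0.4], [-1.0, 0.001, -0.001]]
ft_force: [0.3, 0.1, 0.4]
gripper_width: 0.0762
```

```bash
python3 - <<'E'
from h import *
s=r.read_state();print(np.round(s["joints"],2))
pose=st();p,d=viewer.camera("wrist");print(pose[1]);cv2.imwrite("pics/w4.png",p[:,:,::-1]);np.savez("pics/w4.npz",p=p,d=d,R=pose[0],t=pose[1])
print(proj("wrist",(.518,.0105,.108),pose))
p,d=viewer.camera("side");cv2.imwrite("pics/s4.png",p[:,:,::-1])
E
```

```text
[-0.14  0.26 -0.11  1.2  -0.    2.59]
[0.51788725 0.01041396 0.21008152]
[278.79119488 208.15752457]
```

View pics/w4.png

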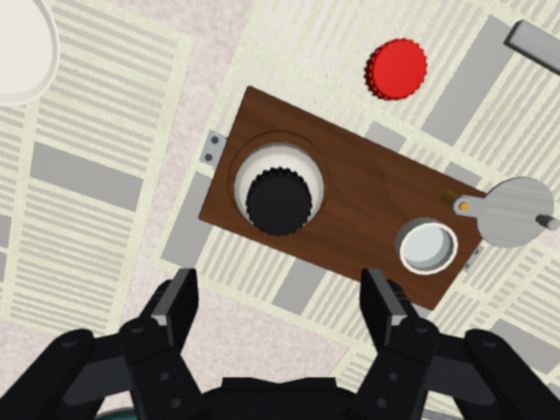

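The cap is at about (279,201) in the wrist view, with the open well at (427,245) and the cover swung aside. Next I measure the centre from depth.

```bash
cat >> h.py <<'E'
def cloud(n,p,d,pose=None,step=1):
    c=viewer.camera_params(n)
    v,u=np.mgrid[0:420:step,0:560:step];uv=np.stack([u.ravel(),v.ravel()],1).astype(float)
    q=cv2.undistortPoints(uv.reshape(-1,1,2),c["mtx"],c["dist_coeffs"])[:,0]
    D=d[v.ravel(),u.ravel()]
    X=np.c_[q[:,0],-q[:,1],-np.ones(len(q))]*D[:,None]
    if n=="wrist":
        R,t=pose;T=np.eye(4);T[:3,:3]=R;T[:3,3]=t;W=T@c["mount"]
    else: W=np.linalg.inv(c["view"])
    P=X@W[:3,:3].T+W[:3,3]; P[D==0]=np.nan
    return P,p[v.ravel(),u.ravel()],uv
E
python3 - <<'E'
from h import *
z=np.load("pics/w4.npz");P,C,uv=cloud("wrist",z["p"],z["d"],(z["R"],z["t"]))
near=np.linalg.norm(P[:,:2]-[.518,.0105],axis=1)<.05
m=near&(P[:,2]>.100)&(P[:,2]<.12)&(C.max(1)<80)
print(m.sum(),"z",np.median(P[m,2]))
(cx,cy),rad=cv2.minEnclosingCircle((P[m,:2]*1000).astype(np.float32));print("circ",cx,cy,rad,"mean",P[m,:2].mean(0)*1000)
c,rd=cv2.minEnclosingCircle(uv[m].astype(np.float32));print(c,rd)
z=np.load("pics/top0.npz");P,C,uv=cloud("top",z["p"],z["d"])
near=np.linalg.norm(P[:,:2]-[.518,.0105],axis=1)<.05
m=near&(P[:,2]>.10)&(C.max(1)<90);print("top",P[m].mean(0))
E
```

```text
3285 z 0.10818486985602077
circ 519.3360595703125 11.319461822509766 27.290971755981445 mean [521.03803774  12.22090955]
(278.3908996582031, 203.7198944091797) 33.176822662353516
top [0.51904114 0.01065579 0.10815998]
```

Call:
step_arm(
  xyz=[
    [1.5, 1, -30],
    [1.5, 1, -70],
    [1.5, 1, -110],
    [1.5, 1, -130],
    [1.5, 1, -134],
  ],
  roll=[-10, -20, -20, -20, -20],
  jaw=[76, 76, 76, 76, 76],
)

```text
time_s: 5.35
position: [0.5189, 0.0113, 0.0747]
orientation: [[-0.001, 0.073, -0.997], [0.0, -0.997, -0.073], [-1.0, -0.0, 0.001]]
ft_force: [-0.3, 0.2, 0.5]
gripper_width: 0.0757
```

```bash
python3 - <<'E'
from h import *
s=r.read_state();print(np.round(s["joints"],2),np.round(s["ft_force"],1))
pose=st();p,d=viewer.camera("wrist");print(pose[1]);cv2.imwrite("pics/w5.png",p[:,:,::-1])
p,d=viewer.camera("side");cv2.imwrite("pics/s5.png",cv2.resize(p[100:260,220:430],None,fx=3.5,fy=3.5)[:,:,::-1])
E
```

```text
[-0.14  0.35 -0.37  0.85 -0.    2.93] [-0.3  0.2  0.5]
[0.51893725 0.01133946 0.07471661]
```

View pics/w5.png

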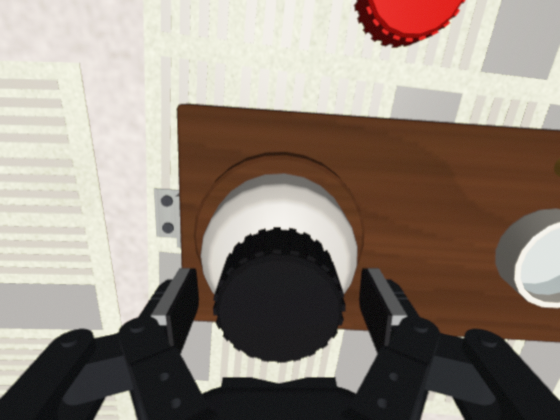

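View pics/s5.png

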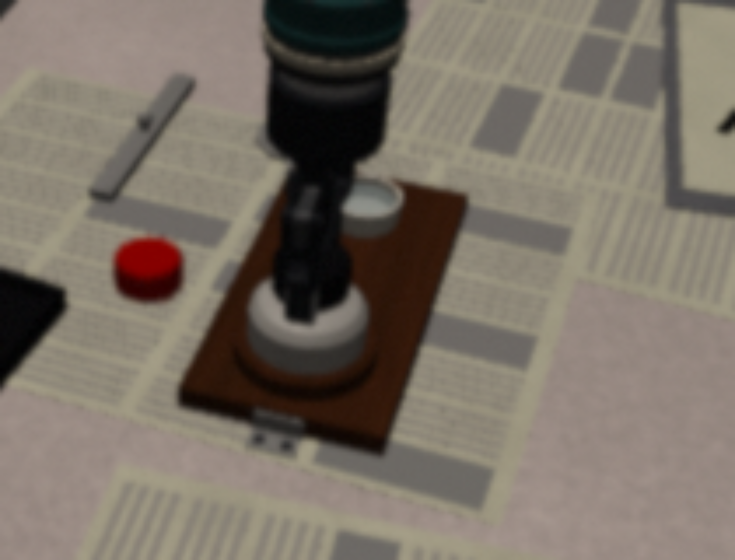

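The cap, at (280,300), is centred between the open fingers. I close and read the force.

Call:
step_arm(
  xyz=[
    [0, 0, 0],
    [0, 0, 0],
    [0, 0, 0],
    [0, 0, 0],
  ],
  roll=[0, 0, 0, 0],
  jaw=[48, 48, 48, 48],
)

```text
time_s: 5.95
position: [0.5202, 0.0113, 0.0767]
orientation: [[0.002, 0.071, -0.997], [-0.0, -0.997, -0.071], [-1.0, 0.0, -0.002]]
ft_force: [-4.3, -0.5, 11.9]
gripper_width: 0.0531
```

Call:
step_arm(
  xyz=[
    [0, 0, 0.5],
    [0, 0, 1],
    [0, 0, 1.5],
    [0, 0, 2],
    [0, 0, 2.2],
  ],
  roll=[10, 20, 30, 40, 50],
  jaw=[48, 48, 48, 48, 48],
)

```text
time_s: 6.58
position: [0.5198, 0.0114, 0.0781]
orientation: [[0.001, 0.813, -0.582], [-0.0, -0.582, -0.813], [-1.0, 0.001, -0.0]]
ft_force: [-0.5, 0.4, -0.6]
gripper_width: 0.0533
```

Call:
step_arm(
  xyz=[
    [0, 0, 0.2],
    [0, 0, 0.3],
    [0, 0, 0.5],
    [0, 0, 0.7],
    [0, 0, 0.9],
  ],
  roll=[10.5, 21, 31.5, 42, 52],
  jaw=[48, 48, 48, 48, 48],
)

```text
time_s: 7.2
position: [0.5198, 0.0114, 0.079]
orientation: [[0.001, 0.959, 0.282], [-0.0, 0.282, -0.959], [-1.0, 0.001, 0.0]]
ft_force: [-0.0, -0.0, -0.3]
gripper_width: 0.0531
```

Call:
step_arm(
  xyz=[
    [0, 0, 0.2],
    [0, 0, 0.3],
    [0, 0, 0.5],
    [0, 0, 0.7],
    [0, 0, 0.9],
  ],
  roll=[10.5, 21, 31.5, 42, 52],
  jaw=[48, 48, 48, 48, 48],
)

```text
time_s: 7.82
position: [0.5198, 0.0113, 0.0799]
orientation: [[0.001, 0.368, 0.93], [-0.0, 0.93, -0.368], [-1.0, 0.0, 0.001]]
ft_force: [-0.2, 0.3, -1.7]
gripper_width: 0.0532
```

```bash
python3 - <<'E'
from h import *
s=r.read_state();print(np.round(s["joints"],2),np.round(s["ft_force"],1),np.round(s["wrist_torque"],2))
pose=st();p,d=viewer.camera("wrist");print(pose[1]);cv2.imwrite("pics/w6.png",p[:,:,::-1])
E
```

```text
[-0.13  0.35 -0.36  0.86 -0.    0.24] [-0.2  0.3 -1.7] [-0.01  0.03  0.03]
[0.51983511 0.01134669 0.07991995]
```

View pics/w6.png

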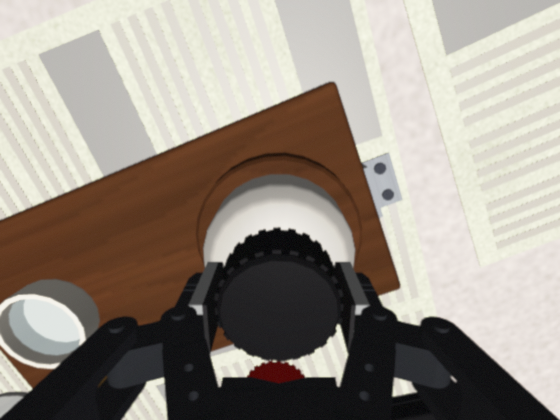

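The cap is gripped squarely at (280,300) and the forces are near zero. I continue turning.

Call:
step_arm(
  xyz=[
    [0, 0, 0.2],
    [0, 0, 0.3],
    [0, 0, 0.5],
    [0, 0, 0.7],
    [0, 0, 0.9],
  ],
  roll=[10.5, 21, 31.5, 42, 52],
  jaw=[48, 48, 48, 48, 48],
)

```text
time_s: 8.5
position: [0.5198, 0.0114, 0.0807]
orientation: [[0.001, -0.503, 0.864], [-0.0, 0.864, 0.503], [-1.0, -0.001, 0.001]]
ft_force: [0.1, -0.4, -0.9]
gripper_width: 0.0528
```

Call:
step_arm(
  xyz=[
    [0, 0, 0.2],
    [0, 0, 0.3],
    [0, 0, 0.5],
    [0, 0, 0.7],
    [0, 0, 0.9],
  ],
  roll=[10.5, 21, 31.5, 42, 52],
  jaw=[48, 48, 48, 48, 48],
)

```text
time_s: 9.12
position: [0.5198, 0.0114, 0.0816]
orientation: [[0.001, -0.991, 0.135], [-0.0, 0.135, 0.991], [-1.0, -0.001, 0.0]]
ft_force: [0.2, -0.3, -0.4]
gripper_width: 0.0531
```

Call:
step_arm(
  xyz=[
    [0, 0, 0.2],
    [0, 0, 0.3],
    [0, 0, 0.5],
    [0, 0, 0.7],
    [0, 0, 0.9],
  ],
  roll=[10.5, 21, 31.5, 42, 52],
  jaw=[48, 48, 48, 48, 48],
)

```text
time_s: 9.75
position: [0.5198, 0.0114, 0.0825]
orientation: [[0.001, -0.717, -0.697], [-0.0, -0.697, 0.717], [-1.0, -0.001, -0.001]]
ft_force: [-0.9, -0.7, -1.0]
gripper_width: 0.0528
```

Call:
step_arm(
  xyz=[
    [0, 0, 0.2],
    [0, 0, 0.4],
    [0, 0, 0.4],
  ],
  roll=[10.5, 21, 25],
  jaw=[48, 48, 48],
)

```text
time_s: 10.12
position: [0.5198, 0.0114, 0.0829]
orientation: [[0.001, -0.357, -0.934], [-0.0, -0.934, 0.357], [-1.0, -0.0, -0.001]]
ft_force: [-0.8, 0.1, -1.6]
gripper_width: 0.0534
```

```bash
python3 - <<'E'
from h import *
s=r.read_state();print(np.round(s["joints"],2),np.round(s["ft_force"],1),np.round(s["wrist_torque"],2))
E
```

```text
[-0.13  0.35 -0.35  0.87  0.   -2.91] [-0.8  0.1 -1.6] [-0.01 -0.01 -0.02]
```

Call:
step_arm(
  xyz=[
    [0, 0, 0],
    [0, 0, 0],
    [0, 0, -1],
    [0, 0, -1],
    [0, 0, -1],
  ],
  roll=[0, 0, -10, -20.5, -31],
  jaw=[72, 72, 72, 72, 72],
)

```text
time_s: 10.75
position: [0.5197, 0.0114, 0.0815]
orientation: [[0.0, -0.793, -0.61], [-0.0, -0.61, 0.793], [-1.0, -0.0, -0.0]]
ft_force: [0.4, -0.4, 0.0]
gripper_width: 0.0722
```

Call:
step_arm(
  xyz=[
    [0, 0, 0],
    [0, 0, 0],
    [0, 0, 0],
    [0, 0, 0],
    [0, 0, 0],
  ],
  roll=[-10.5, -21, -31.5, -42, -52.5],
  jaw=[72, 72, 72, 72, 72],
)

```text
time_s: 11.38
position: [0.5196, 0.0114, 0.0815]
orientation: [[0.0, -0.966, 0.258], [-0.0, 0.258, 0.966], [-1.0, -0.0, 0.0]]
ft_force: [0.2, -0.3, -0.6]
gripper_width: 0.0718
```

```bash
python3 - <<'E'
from h import *
s=r.read_state();print(np.round(s["joints"],2),np.round(s["ft_force"],1),np.round(s["wrist_torque"],2))
pose=st();p,d=viewer.camera("wrist");print(pose[1]);cv2.imwrite("pics/w7.png",p[:,:,::-1])
P,C,uv=cloud("wrist",p,d,pose)
m=(np.linalg.norm(P[:,:2]-[.5195,.0114],axis=1)<.02)&(C.max(1)<80)&(P[:,2]>.09)
print(m.sum(),np.percentile(P[m,2],[5,50,95]))
E
```

```text
[-0.13  0.35 -0.35  0.87 -0.   -1.45] [ 0.2 -0.3 -0.6] [ 0.03  0.03 -0.04]
[0.51961883 0.01141316 0.08150905]
11497 [0.11236129 0.11371222 0.1665799 ]
```

View pics/w7.png

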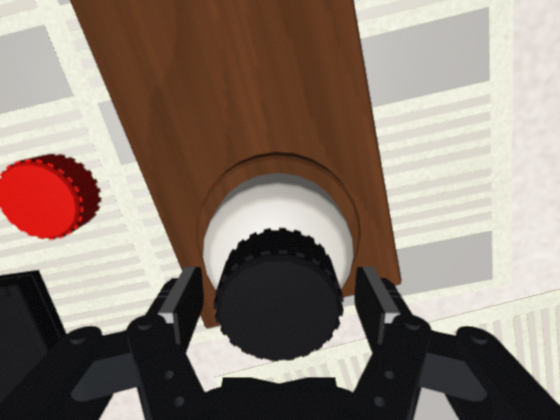

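The cap is released at (280,305), level, with its top at about 113.7 mm. That is a rise of 5.6 mm, which matches the turn so far. I wind back for the second stroke.

Call:
step_arm(
  xyz=[
    [0, 0, 0],
    [0, 0, 0],
    [0, 0, 0],
    [0, 0, 0],
    [0, 0, 0],
  ],
  roll=[-10.5, -21, -31.5, -42, -52.5],
  jaw=[72, 72, 72, 72, 72],
)

```text
time_s: 12.05
position: [0.5196, 0.0114, 0.0815]
orientation: [[0.0, -0.387, 0.922], [-0.0, 0.922, 0.387], [-1.0, -0.0, 0.0]]
ft_force: [-0.4, 0.6, -0.3]
gripper_width: 0.0723
```

Call:
step_arm(
  xyz=[
    [0, 0, 0],
    [0, 0, 0],
    [0, 0, 0],
    [0, 0, 0],
    [0, 0, 0],
  ],
  roll=[-10.5, -21, -31.5, -42, -52.5],
  jaw=[72, 72, 72, 72, 72],
)

```text
time_s: 12.68
position: [0.5196, 0.0114, 0.0815]
orientation: [[0.0, 0.496, 0.869], [-0.0, 0.869, -0.496], [-1.0, 0.0, 0.0]]
ft_force: [0.7, -1.1, 0.5]
gripper_width: 0.0719
```

Call:
step_arm(
  xyz=[
    [0, 0, 0],
    [0, 0, 0],
    [0, 0, 0],
    [0, 0, 0],
    [0, 0, 0],
  ],
  roll=[-10.5, -21, -31.5, -42, -52.5],
  jaw=[72, 72, 72, 72, 72],
)

```text
time_s: 13.3
position: [0.5196, 0.0114, 0.0815]
orientation: [[0.0, 0.991, 0.135], [-0.0, 0.135, -0.991], [-1.0, 0.0, 0.0]]
ft_force: [-0.2, 0.7, 0.9]
gripper_width: 0.0721
```

Call:
step_arm(
  xyz=[
    [0, 0, 0],
    [0, 0, 0],
    [0, 0, 0],
    [0, 0, 0],
    [0, 0, 0],
  ],
  roll=[-10.5, -21, -31.5, -42, -52.5],
  jaw=[72, 72, 72, 72, 72],
)

```text
time_s: 13.92
position: [0.5196, 0.0114, 0.0815]
orientation: [[0.0, 0.711, -0.704], [-0.0, -0.704, -0.711], [-1.0, 0.0, -0.0]]
ft_force: [0.2, 0.1, 0.5]
gripper_width: 0.0721
```

Call:
step_arm(
  xyz=[
    [0, 0, 0],
    [0, 0, 0],
    [0, 0, 0],
    [0, 0, 0],
  ],
  roll=[-10.5, -21, -31.5, -36],
  jaw=[72, 72, 72, 72],
)

```text
time_s: 14.42
position: [0.5196, 0.0114, 0.0815]
orientation: [[0.0, 0.163, -0.987], [0.0, -0.987, -0.163], [-1.0, 0.0, -0.0]]
ft_force: [0.1, 0.2, 0.0]
gripper_width: 0.0721
```

Call:
step_arm(
  xyz=[
    [0, 0, 0],
    [0, 0, 0],
    [0, 0, 0],
    [0, 0, 0],
  ],
  roll=[0, 0, 0, 0],
  jaw=[48, 48, 48, 48],
)

```text
time_s: 14.92
position: [0.5197, 0.0115, 0.0816]
orientation: [[0.001, 0.168, -0.986], [0.0, -0.986, -0.168], [-1.0, -0.0, -0.001]]
ft_force: [-1.0, 1.6, 6.3]
gripper_width: 0.0529
```

Call:
step_arm(
  xyz=[
    [0, 0, 0.5],
    [0, 0, 0.9],
    [0, 0, 1.1],
    [0, 0, 1.3],
    [0, 0, 1.5],
  ],
  roll=[10.5, 21, 31.5, 42, 52],
  jaw=[48, 48, 48, 48, 48],
)

```text
time_s: 15.55
position: [0.5195, 0.0113, 0.0828]
orientation: [[-0.0, 0.883, -0.47], [-0.0, -0.47, -0.883], [-1.0, -0.0, 0.0]]
ft_force: [0.5, 1.1, -0.2]
gripper_width: 0.053
```

Call:
step_arm(
  xyz=[
    [0, 0, 0.2],
    [0, 0, 0.3],
    [0, 0, 0.5],
    [0, 0, 0.7],
    [0, 0, 0.9],
  ],
  roll=[10.5, 21, 31.5, 42, 52],
  jaw=[48, 48, 48, 48, 48],
)

```text
time_s: 16.18
position: [0.5195, 0.0113, 0.0836]
orientation: [[-0.0, 0.914, 0.406], [-0.0, 0.406, -0.914], [-1.0, -0.0, 0.0]]
ft_force: [-0.8, -0.1, 0.5]
gripper_width: 0.0526
```

Call:
step_arm(
  xyz=[
    [0, 0, 0.2],
    [0, 0, 0.3],
    [0, 0, 0.5],
    [0, 0, 0.7],
    [0, 0, 0.9],
  ],
  roll=[10.5, 21, 31.5, 42, 52],
  jaw=[48, 48, 48, 48, 48],
)

```text
time_s: 16.8
position: [0.5195, 0.0113, 0.0845]
orientation: [[-0.0, 0.242, 0.97], [-0.0, 0.97, -0.242], [-1.0, -0.0, -0.0]]
ft_force: [0.2, 0.3, -0.3]
gripper_width: 0.0529
```

Call:
step_arm(
  xyz=[
    [0, 0, 0.2],
    [0, 0, 0.3],
    [0, 0, 0.5],
    [0, 0, 0.7],
    [0, 0, 0.9],
  ],
  roll=[10.5, 21, 31.5, 42, 52],
  jaw=[48, 48, 48, 48, 48],
)

```text
time_s: 17.42
position: [0.5195, 0.0113, 0.0855]
orientation: [[-0.0, -0.615, 0.788], [-0.0, 0.788, 0.615], [-1.0, -0.0, -0.0]]
ft_force: [0.2, -0.6, -0.6]
gripper_width: 0.053
```

Call:
step_arm(
  xyz=[
    [0, 0, 0.2],
    [0, 0, 0.3],
    [0, 0, 0.5],
    [0, 0, 0.7],
    [0, 0, 0.9],
  ],
  roll=[10.5, 21, 31.5, 42, 52],
  jaw=[48, 48, 48, 48, 48],
)

```text
time_s: 18.05
position: [0.5195, 0.0114, 0.0863]
orientation: [[-0.0, -1.0, 0.001], [-0.0, 0.001, 1.0], [-1.0, 0.0, -0.0]]
ft_force: [0.4, -0.2, -0.3]
gripper_width: 0.0528
```

```bash
python3 - <<'E'
from h import *
s=r.read_state();print(np.round(s["joints"],2),np.round(s["ft_force"],1),np.round(s["wrist_torque"],2))
E
```

```text
[-0.13  0.34 -0.35  0.88 -0.   -1.71] [ 0.4 -0.2 -0.3] [-0.02  0.03  0.03]
```

Call:
step_arm(
  xyz=[
    [0, 0, 0.2],
    [0, 0, 0.4],
    [0, 0, 0.5],
    [0, 0, 0.7],
    [0, 0, 0.9],
  ],
  roll=[10.5, 21, 31.5, 42, 50],
  jaw=[48, 48, 48, 48, 48],
)

```text
time_s: 18.68
position: [0.5195, 0.0113, 0.0872]
orientation: [[-0.0, -0.644, -0.765], [-0.0, -0.765, 0.644], [-1.0, 0.0, 0.0]]
ft_force: [0.4, -0.5, -0.6]
gripper_width: 0.0529
```

Call:
step_arm(
  xyz=[
    [0, 0, 1],
    [0, 0, 2],
    [0, 0, 3],
  ],
  roll=[0, 0, 0],
  jaw=[48, 48, 48],
)

```text
time_s: 19.05
position: [0.5195, 0.0114, 0.0904]
orientation: [[-0.0, -0.65, -0.76], [-0.0, -0.76, 0.65], [-1.0, 0.0, -0.0]]
ft_force: [0.1, -0.1, -0.0]
gripper_width: 0.0529
```

The cap came free with zero pull, so I lift it straight up.

Call:
step_arm(
  xyz=[
    [0, 0, 15],
    [0, 0, 40],
    [0, 0, 80],
    [0, 0, 110],
    [0, 0, 110],
  ],
  roll=[0, 0, 0, 0, 0],
  jaw=[48, 48, 48, 48, 48],
)

```text
time_s: 19.68
position: [0.5206, 0.0113, 0.2023]
orientation: [[0.004, -0.65, -0.76], [-0.001, -0.76, 0.65], [-1.0, -0.002, -0.003]]
ft_force: [0.5, 0.7, -0.9]
gripper_width: 0.0531
```

Call:
step_arm(
  xyz=[
    [0, 40, 0],
    [5, 100, 0],
    [10, 160, 0],
    [15, 220, 0],
    [17, 250, 0],
  ],
  roll=[0, 0, 0, 0, 0],
  jaw=[48, 48, 48, 48, 48],
)

```text
time_s: 20.3
position: [0.5359, 0.2641, 0.199]
orientation: [[-0.001, -0.648, -0.762], [-0.0, -0.762, 0.648], [-1.0, 0.001, 0.001]]
ft_force: [0.7, 0.1, -0.2]
gripper_width: 0.053
```

```bash
python3 - <<'E'
from h import *
s=r.read_state();print(np.round(s["joints"],2),np.round(s["ft_force"],1),s["time_s"])
pose=st();print(pose[1])
p,d=viewer.camera("wrist");cv2.imwrite("pics/w8.png",p[:,:,::-1]);np.savez("pics/w8.npz",p=p,d=d,R=pose[0],t=pose[1])
p,d=viewer.camera("side");cv2.imwrite("pics/s8.png",cv2.resize(p[130:350,150:400],None,fx=2.7,fy=2.7,interpolation=cv2.INTER_CUBIC)[:,:,::-1]);np.savez("pics/s8.npz",p=p,d=d)
p,d=viewer.camera("top");cv2.imwrite("pics/t8.png",p[:,:,::-1]);np.savez("pics/t8.npz",p=p,d=d)
E
```

```text
[ 0.32  0.4   0.07  1.24  0.   -2.12] [ 0.7  0.1 -0.2] 20.3
[0.53593358 0.26409622 0.1990017 ]
```

View pics/s8.png

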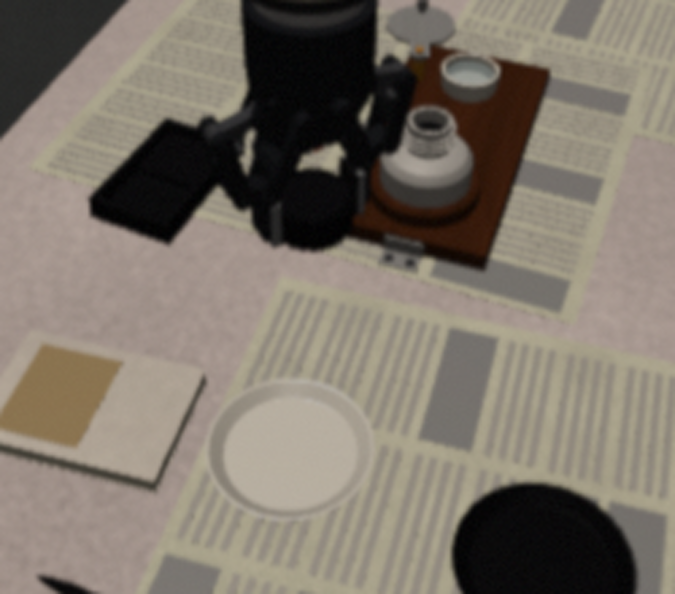

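View pics/w8.png

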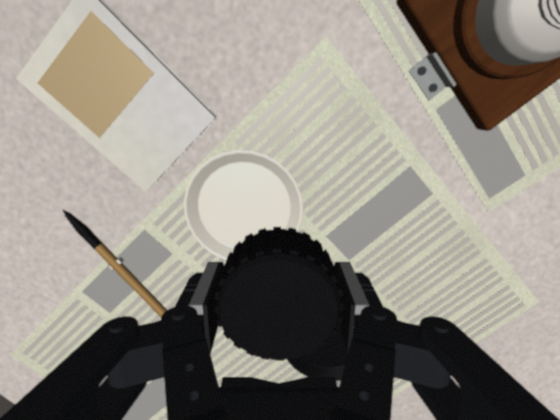

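The cap is held level at (280,300) in the wrist view, and the side view shows the pot mouth open at (430,120). The fingertips are about level with the skirt edge. Now I fit the saucer centre.

```bash
python3 - <<'E'
from h import *
from scipy.optimize import least_squares
for n,f in (("top","top0"),("top","t8"),("side","s8"),("wrist","w8")):
    z=np.load(f"pics/{f}.npz");pose=(z["R"],z["t"]) if n=="wrist" else None
    P,C,uv=cloud(n,z["p"],z["d"],pose);C=C.astype(int)
    reg=(np.linalg.norm(P[:,:2]-[.538,.309],axis=1)<.08)
    # rim points: depth above 9 mm; floor points
    rim=reg&(P[:,2]>.010)&(P[:,2]<.018)&(C.min(1)>100)
    q=P[rim,:2]
    if len(q)<20: print(n,len(q));continue
    s=least_squares(lambda a:np.linalg.norm(q-a[:2],axis=1)-a[2],[.538,.309,.062],loss="soft_l1",f_scale=.002)
    fl=reg&(np.linalg.norm(P[:,:2]-s.x[:2],axis=1)<.04)&(C.min(1)>100)
    print(f,len(q),np.round(s.x*1000,1),"rimz",np.round(np.median(P[rim,2])*1000,1),"floor z",np.round(np.median(P[fl,2])*1000,1))
# cap held
z=np.load("pics/w8.npz");pose=(z["R"],z["t"]);P,C,uv=cloud("wrist",z["p"],z["d"],pose)
m=(np.linalg.norm(P[:,:2]-pose[1][:2],axis=1)<.02)&(C.max(1)<80)&(P[:,2]<.25);print("captop z",np.median(P[m,2]),"tcp",pose[1][2])
E
```

```text
top0 405 [537.3 309.5  57.1] rimz 12.5 floor z 5.6
top 0
s8 430 [537.5 313.   60.6] rimz 11.8 floor z 3.4
w8 1950 [537.7 311.7  59.3] rimz 13.1 floor z 5.4
captop z 0.23019101496051458 tcp 0.19900170196435513
```

Call:
step_arm(
  xyz=[
    [1, 25, -20],
    [1.5, 48, -60],
    [1.5, 48, -110],
    [1.5, 48, -150],
    [1.5, 48, -150],
  ],
  roll=[0, 0, 0, 0, 0],
  jaw=[48, 48, 48, 48, 48],
)

```text
time_s: 21.08
position: [0.5362, 0.3076, 0.0478]
orientation: [[-0.005, -0.65, -0.76], [-0.002, -0.76, 0.65], [-1.0, 0.005, 0.002]]
ft_force: [-1.2, -0.4, -0.2]
gripper_width: 0.0528
```

Call:
step_arm(
  xyz=[
    [0.5, 2, -15],
    [0.5, 2, -30],
    [0.5, 2, -38],
    [0.5, 2, -41],
    [0.5, 2, -42],
  ],
  roll=[0, 0, 0, 0, 0],
  jaw=[48, 48, 48, 48, 48],
)

```text
time_s: 21.7
position: [0.5386, 0.3115, 0.0085]
orientation: [[0.0, -0.649, -0.761], [0.0, -0.761, 0.649], [-1.0, -0.0, -0.0]]
ft_force: [0.3, -0.2, -1.2]
gripper_width: 0.053
```

```bash
python3 - <<'E'
from h import *
s=r.read_state();print(s["position"],np.round(s["ft_force"],1),s["time_s"])
pose=st()
p,d=viewer.camera("wrist");cv2.imwrite("pics/w9.png",p[:,:,::-1])
p,d=viewer.camera("side");cv2.imwrite("pics/s9.png",cv2.resize(p[200:350,180:350],None,fx=4,fy=4,interpolation=cv2.INTER_CUBIC)[:,:,::-1])
E
```

```text
[0.53864909 0.31147086 0.0084708 ] [ 0.3 -0.2 -1.2] 21.7
```

View pics/w9.png

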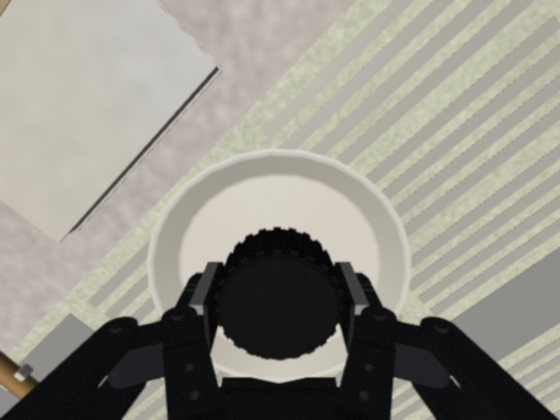

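View pics/s9.png

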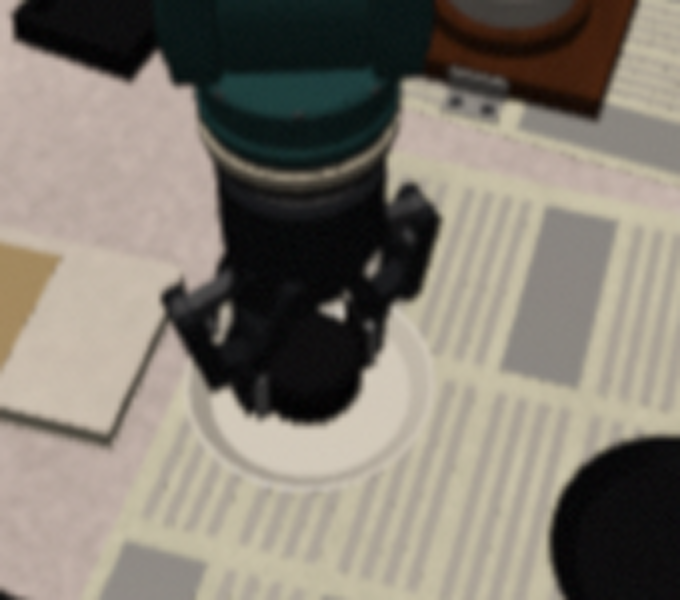

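The cap is centred over the saucer: the rim spans columns 148–411 and the cap is at 280. I lower in small steps.

Call:
step_arm(
  xyz=[
    [0, 0, -1],
    [0, 0, -2],
    [-0.5, 0, -3],
    [-0.5, 0, -4],
    [-0.5, 0, -4],
  ],
  roll=[0, 0, 0, 0, 0],
  jaw=[48, 48, 48, 48, 48],
)

```text
time_s: 22.42
position: [0.538, 0.3114, 0.0042]
orientation: [[-0.0, -0.649, -0.761], [-0.0, -0.761, 0.649], [-1.0, 0.0, 0.0]]
ft_force: [-0.0, -0.5, -0.5]
gripper_width: 0.0527
```

Call:
step_arm(
  xyz=[
    [0, 0, -0.5],
    [0, 0, -1],
    [0, 0, -1],
  ],
  roll=[0, 0, 0],
  jaw=[48, 48, 48],
)

```text
time_s: 22.8
position: [0.538, 0.3114, 0.0033]
orientation: [[-0.0, -0.649, -0.761], [-0.0, -0.761, 0.649], [-1.0, 0.0, 0.0]]
ft_force: [0.5, -0.1, 0.6]
gripper_width: 0.0529
```

Call:
step_arm(
  xyz=[
    [0, 0, -0.4],
    [0, 0, -0.8],
    [0, 0, -0.8],
  ],
  roll=[0, 0, 0],
  jaw=[48, 48, 48],
)

```text
time_s: 23.18
position: [0.538, 0.3114, 0.0025]
orientation: [[-0.0, -0.649, -0.761], [0.0, -0.761, 0.649], [-1.0, 0.0, 0.0]]
ft_force: [-0.0, 0.4, -0.6]
gripper_width: 0.053
```

Call:
step_arm(
  xyz=[
    [0, 0, -0.4],
    [0, 0, -0.8],
    [0, 0, -0.8],
  ],
  roll=[0, 0, 0],
  jaw=[48, 48, 48],
)

```text
time_s: 23.55
position: [0.5381, 0.3114, 0.0021]
orientation: [[0.0, -0.649, -0.761], [0.0, -0.761, 0.649], [-1.0, -0.0, -0.0]]
ft_force: [-0.8, -0.8, 5.7]
gripper_width: 0.0531
```

The cap touches down at 5.7 N. I release gently.

Call:
step_arm(
  xyz=[
    [0, 0, 0],
    [0, 0, 0],
    [0, 0, 0],
    [0, 0, 0],
    [0, 0, 0],
  ],
  roll=[0, 0, 0, 0, 0],
  jaw=[55, 58, 62, 64, 64],
)

```text
time_s: 24.18
position: [0.5381, 0.3114, 0.0017]
orientation: [[0.0, -0.649, -0.761], [0.0, -0.761, 0.649], [-1.0, -0.0, -0.0]]
ft_force: [-0.7, 0.5, -0.4]
gripper_width: 0.0638
```

Call:
step_arm(
  xyz=[
    [0, 0, 8],
    [0, 0, 25],
    [0, 0, 60],
    [0, 0, 110],
    [0, 0, 160],
  ],
  roll=[0, 0, 0, 0, 0],
  jaw=[64, 64, 64, 64, 64],
)

```text
time_s: 24.8
position: [0.5378, 0.3113, 0.1639]
orientation: [[0.0, -0.649, -0.761], [0.0, -0.761, 0.649], [-1.0, -0.0, -0.0]]
ft_force: [-0.2, -0.3, 0.1]
gripper_width: 0.064
```

Call:
step_arm(
  xyz=[
    [-20, -50, 20],
    [-40, -100, 40],
    [-60, -150, 40],
    [-60, -150, 40],
  ],
  roll=[0, 0, 0, 0],
  jaw=[64, 64, 64, 64],
)

```text
time_s: 25.3
position: [0.4769, 0.1592, 0.2029]
orientation: [[0.001, -0.651, -0.759], [-0.0, -0.759, 0.651], [-1.0, -0.001, -0.001]]
ft_force: [-0.9, -0.3, -0.8]
gripper_width: 0.0641
```

```bash
python3 - <<'E'
from h import *
s=r.read_state();print(s["position"],np.round(s["ft_force"],1),s["time_s"])
p,d=viewer.camera("side");cv2.imwrite("pics/s10.png",p[:,:,::-1])
P,C,uv=cloud("side",p,d)
m=(np.linalg.norm(P[:,:2]-[.538,.311],axis=1)<.04)&(C.max(1)<80)&(P[:,2]>.028);q=P[m]
print("cap",len(q),np.percentile(q[:,2],[5,50,95]),q.mean(0),cv2.minEnclosingCircle((q[:,:2]*1000).astype(np.float32)))
A=np.c_[q[:,:2],np.ones(len(q))];print("tilt",np.linalg.lstsq(A,q[:,2],rcond=None)[0])
p,d=viewer.camera("top");cv2.imwrite("pics/t10.png",p[:,:,::-1])
E
```

```text
[0.47692336 0.15916026 0.20294922] [-0.9 -0.3 -0.8] 25.3
cap 443 [0.0292381  0.03127293 0.03305205] [0.53701071 0.31463753 0.03123187] ((536.7176513671875, 313.7843017578125), 26.504274368286133)
tilt [-0.00197843 -0.01343861  0.0365226 ]
```

View pics/s10.png

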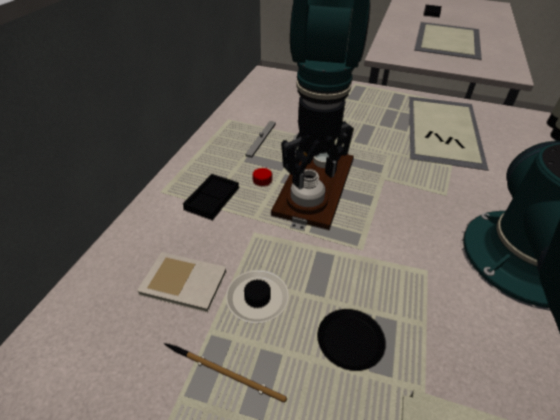

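View pics/t10.png

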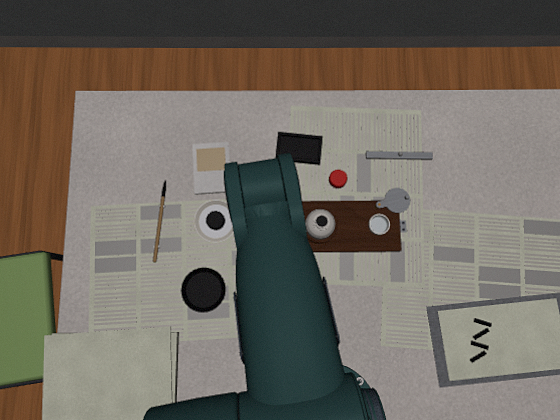

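In both views the cap sits flat in the middle of the white saucer, at (258,293) in the side view and (216,221) in the top view. The well at (379,224) in the top view is clear, and the bystanders are where they were. I hand in the job.

```bash
python3 -c "
from bench import r
print(r.read_state()['qvel']);print(r.close_job())"
```

```text
[ 0.0240675   0.0239801   0.01628531 -0.00186169  0.00167663  0.00271417]
the job is handed in; nothing more can be done
None
```

The ink stand is open: the dust cover is swung off the water well, and the ink pot's cap is off and standing in the white saucer. I handed the job in at about 25.4 s of the 72 s allowed.

- **Cover:** I swung it about 1.7 rad, with the jaws loosely round the knob. The pictures show the well completely uncovered; the angle comes from the arm's path, since I didn't measure the cover itself.
- **Cap:** I unscrewed it in two strokes, about 11.2 rad in all, raising the tool with the thread. The force stayed under 2 N while turning. It peaked at about 12 N along the thread axis for a moment as the jaws first closed. The cap then lifted off with no pull.
- **Placing:** The cap touched down at about 6 N and was released. It sits right way up and level to within about 1°, roughly 1 mm from the saucer's centre in the side view.

The last pictures show the brush, inkstone, paperweight, book, red cap and black saucer where they were, judged by eye. The robot was clear of everything at hand-in. My camera fits of the saucer centre disagreed by up to 3.5 mm in y, so I placed the cap at a middle value.

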